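# Take the red roller head off the rack with the tongs

### The job

The red roller head has just been sterilised, so nothing but the tongs may touch it: take the tongs from their cradle by the yellow grips, squeeze them until the jaws close on the red head where it stands on the steel rack, then lift it well clear of the rack (about a hand's breadth) and hold it up in the tongs. Leave the other two heads and the bottle standing where they are. The program finishes while still holding the tongs with the red head in the air; nothing is put down.

Things in the scene. Friction and masses are not known exactly. Their poses are not given: they have to be found in the camera images.
- tongs: sprung steel tongs, 225 mm long, 18 mm high, 0.12 kg (centre of mass about at the grips), lying flat on the cradle bars: steel tail block, two arms in a V opening forwards, a yellow grip plate on each, black jaw paddles in front. Origin midway between the grips at the underside, 36 mm above the counter; x forward to the jaws, y to the left arm, z up. Arms hinged 90 mm behind the origin
- tongs_grip (a point): point midway between the yellow grips, at mid-height (9 mm over the tongs' underside, 45 mm above the counter). The plates are 42 mm long (along x), 18 mm high, 60 mm apart over their outer faces when open. Grip here from above, fingers closing along the tongs' y; below the plates 31 mm are free over the cradle's base
- tongs_jaws (a point): point midway between the two black jaw paddles, at mid-height (9 mm over the tongs' underside), 95 mm ahead of tongs_grip along the tongs' x. The paddles are 26 mm long, 16 mm high and 3 mm thick; 60 mm apart inside (66 outside) when fully open
- tongs_right (a joint): closing angle of each arm (both move alike, sideways), rad: 0 open (stop), 0.085 paddles parallel and shut on a head, 0.135 stop. Width over the grips = 60 mm - 180 mm x angle (45 mm on a head); paddle gap = 60 mm - 370 mm x angle. A spring opens them: 5 N per grip to start, 7 N at 0.03, 10 N at 0.085. Squeezed to 54 mm wide they can be carried with the jaws 48 mm open
- tongs_left: left arm of the tongs (at +y), with its yellow grip and its black jaw paddle; origin on its hinge at the tail, at the underside; it turns with the arm
- cradle: blue plastic cradle fixed to the counter, left or right of the rack, 150 x 100 mm: base 5 mm thick and two cross bars along y, 12 mm wide, 36 mm high, centred 58 mm before and behind the middle. Origin at the middle of the underside; x points along the tongs to the jaws (within 0.04 rad)
- rack: raised steel rack fixed to the counter: deck 70 mm (x) by 215 mm (y), 6 mm thick, flat top 50 mm above the counter, on four feet, three dark marks 75 mm apart along y. Origin at the middle of the underside; x points away from the robot (turned up to 0.25 rad). The space in front (-x) is free for the gripper while the tongs reach over the deck along x
- head_red: foot-file roller head: an upright red cylinder, 28 mm in diameter, 34 mm tall, two thin grey bands, black hole in the top, about 30 g, standing loose on the rack at one of the three marks (up to 9 mm off it); origin at the centre of its underside, z up along its axis. The one to lift
- head_red_center (a point): centre of the red head, 17 mm above its underside
- head_blue: foot-file roller head: an upright blue cylinder, 28 mm in diameter, 34 mm tall, two thin grey bands, black hole in the top, about 30 g, standing loose on the rack at one of the three marks (up to 9 mm off it); origin at the centre of its underside, z up along its axis. Leave it
- head_white: foot-file roller head: an upright white cylinder, 28 mm in diameter, 34 mm tall, two thin grey bands, black hole in the top, about 30 g, standing loose on the rack at one of the three marks (up to 9 mm off it); origin at the centre of its underside, z up along its axis. Leave it
- bottle: white bottle with a red cap, 56 mm in diameter, 150 mm tall, 0.3 kg, standing on the counter on the other side of the rack from the cradle; origin at the centre of its underside. Leave it
Mind the look-alikes: they are no part of the job. What is shaped like the bottle but green or orange is not meant.

How it is judged:
On the way, in this order (a step that is already met when the one before it is completed fails the run):
1. the tongs are lifted out of the cradle in the gripper (underside more than 60 mm above the counter), the red head still untouched on the rack (height (world z) of tongs above 0.06 m and contact force between the fingers and tongs above 1 N and contact force between tongs and cradle below 0.1 N and distance of head_red from where it was at the start of the episode below 0.015 m and contact force between tongs and head_red below 0.1 N), for 0.2 s.
2. the jaws are closed on the red head while it still stands on the rack (contact force between tongs_left and head_red above 0.5 N and distance between tongs_jaws and head_red_center below 0.022 m and value of joint tongs_right above 0.05 rad and height (world z) of head_red below 0.06 m), for 0.1 s.
At the end, for the whole second after the job is handed in: the red head is pinched in the jaws (centre within 22 mm of their middle, arms past 0.05 rad), underside over 100 mm above the counter, still, clear of rack and fingers; the tongs held by the gripper alone; the other heads and bottle upright within 15 mm of their starts (contact force between tongs_left and head_red above 0.5 N and distance between tongs_jaws and head_red_center below 0.022 m and value of joint tongs_right above 0.05 rad and height (world z) of head_red above 0.1 m and contact force between each of rack, the fingers and head_red below 0.05 N and contact force between tongs and rack below 0.05 N and contact force between tongs and cradle below 0.05 N and contact force between the fingers and tongs above 2 N and linear speed of head_red below 0.03 m/s and height (world z) of tongs above 0.08 m and distance of each of head_blue, head_white, bottle from where it was at the start of the episode below 0.015 m and angle between each of head_blue, head_white, bottle's own z axis and vertical below 0.3 rad); the arm keeps its last pose, push and grip.
It fails at once if the gripper or arm touches the red head directly (contact force between any of the fingers, the arm and head_red above 0.3 N).
It fails at once if the red head is dropped or thrown aside: it sinks more than 15 mm below the rack deck (height (world z) of head_red below 0.035 m).
It fails at once if the blue head is shifted more than 15 mm or tipped over (distance of head_blue from where it was at the start of the episode above 0.015 m or angle between head_blue's own z axis and vertical above 0.5 rad).
It fails at once if the white head is shifted more than 15 mm or tipped over (distance of head_white from where it was at the start of the episode above 0.015 m or angle between head_white's own z axis and vertical above 0.5 rad).
It fails at once if the bottle is shifted more than 15 mm or tipped over (distance of bottle from where it was at the start of the episode above 0.015 m or angle between bottle's own z axis and vertical above 0.5 rad).
It also fails if it takes over 42 s, if anything falls off the work surface, if the arm or the gripper's body presses on something with over 40 N, if the wrist force passes 120 N, or if a joint passes its speed limit or range.

### The arm

A 6-joint arm with a two-finger parallel gripper is mounted at the origin on the work surface. World frame = base frame: x ahead of the robot, y to its left, z up, the work surface at z = 0. Lengths are in m, angles in rad, forces in N, time in s.
With the tool pointing down it reaches from about 0.375 to 0.975 m from the base axis. Payload 3.8 kg.
Tool frame: the origin (TCP) lies at the very end of the fingers, on their centre line; the grasp point (between the pads) lies 19 mm behind it; z points along the fingers, y is the line along which they close (so a half turn about z gives the same grasp; the last joint's range is limited). The gripper opens to 85 mm and grips with 20 to 120 N. Pads are 22 mm wide; open, the fingers measure 114 mm over their backs; the gripper's body (76 mm by 85 mm) begins 54 mm behind the grasp point. The pads swing forward as they close: fully open they stand 13 mm farther back than shut.
Start: joints at [-1.385, 0.264, 1.604, -0, 1.274, -0.037], TCP at [0.149, -0.658, 0.231] pointing down, gripper open.
Joint ranges: [-2.63, 2.63], [-0.94, 2.18], [0.31, 2.57], [-1.31, 4.45], [0, 2.66], [-2.55, 2.55]. Speed limits (rad/s): [2.57, 2.57, 3.14, 3.14, 3.14, 3.14].

### API

Orientations are given as a rotation vector (axis times angle).
In Python, from workcell import read_state, read_camera, calibration, finish_job gives the robot as it stands.
- The arm moves only by the tool step_arm, never from a script. Its argument "commands" is a list of rows, each an object of numbers: "fingers": the gripper's target within -1 to 1 (shut at 1, half-way at 0, fully open at -1); "dx", "dy", "dz": the shift along the tool's x, y, z in m; "roll": the turn about the tool's z in degrees. In form: [{"fingers": .., "dx": .., "dy": .., "dz": .., "roll": ..}, ...]. A call has 1 to 8 rows; each row is the pose to reach, as a shift and turn from the pose commanded when the call began, along the tool's axes at that moment; what a row does not reach only later rows make up. A row lasts 1/8 s, in which the tool goes at most 62.5 mm and 10.7 degrees, less where a joint would pass 70% of its speed; a pose out of reach is approached as far as the arm can. A call with a gripper value outside its range is refused whole. The fingers move at their own pace and stop on an object; "squeeze" is the grip in N (left out, the last holds). Time passes only in rows, so rows that repeat a pose let the fingers close. It gives the time, the measured TCP pose, the force, the opening and the grip force at its end, in the units of the state.
- read_state(): the state, without advancing time (a new reading comes with each control period).
- read_camera(name): name is "scene" or "side" or "wrist"; returns (picture, depth): 480x640x3 uint8, blue, green, red; 480x640 float32, m along the optical axis (not along the pixel's ray), 0 where there is no reading.
- calibration(name): a dict with "intrinsics" (3x3 intrinsics, pixels), "world_to_cam" (4x4, takes a point from world to camera coordinates). Camera axes: x right, y up, looking along -z (the intrinsics and any distortion apply to the point x, -y, -z); pixel columns grow to the right and rows downward; lengths in m; the calibration is good to about 2 mm. A picture is of the moment at which its call begins: read the wrist's pose just before it. calibration takes no time and is no camera call; for the wrist camera it gives the pose at the moment of the call.
- finish_job(): hands the job in; it is judged then, once.
The state is a dict: "time": time; "q": joint angles; "joint_vel": joint speeds; "joint_torque": joint torques, N m; "tool_pos": TCP position; "tcp_rot": TCP orientation; "wrist_force": force on the tool from outside, world axes, zero at the start; "torque": the same for the moment, N m; "width": opening from 0.0 (shut) to 1.0 (fully open); "grip_force": force on a finger pad.
Only numpy, scipy, OpenCV 4.12 (cv2) and the standard library are available. Lean on these libraries where they do the work, as an engineer would, in place of code of your own. Each camera call takes 0.05 s, during which the arm holds its last target. There are 200 camera calls.

## Working session

There is one attempt and no reset: what is moved stays moved. The work goes in short steps, Python scripts to look and compute and a tool call to move; the robot and the scene stay as the last step left them, time stands still between calls to the robot, and variables do not carry over. Pictures are saved under pics/ and viewed, at most 10 in all, crops included, and the job is handed in when it is done.

Besides the shell and the picture viewer there is one more tool, called after "Call:" by a JSON object that holds its "op" and its "data", one argument or row to a line. step_arm: Moves the arm, as the interface text tells. Its arguments: {"type":"object","properties":{"commands":{"type":"array","items":{"type":"object","properties":{"fingers":{"type":"number"},"dx":{"type":"number"},"dy":{"type":"number"},"dz":{"type":"number"},"roll":{"type":"number"}}}},"squeeze":{"type":"number"}},"required":["commands"]}

```bash
mkdir -p pics; cat > h.py <<'E'
import numpy as np, cv2
from workcell import read_state, read_camera, calibration, finish_job
def shot(n):
    c=calibration(n); p,d=read_camera(n); return p,d,c
def unproj(u,v,d,c):
    K=np.array(c["intrinsics"]);T=np.linalg.inv(np.array(c["world_to_cam"]))
    P=np.stack([(u-K[0,2])/K[0,0]*d,-(v-K[1,2])/K[1,1]*d,-d,np.ones_like(d)],-1)
    return (P@T.T)[...,:3]
def cloud(d,c):
    v,u=np.mgrid[:480,:640].astype(float); return unproj(u,v,d.astype(float),c)
def proj(P,c):
    K=np.array(c["intrinsics"]);W=np.array(c["world_to_cam"])
    q=W[:3,:3]@np.array(P)+W[:3,3]; return K[0,2]+K[0,0]*q[0]/-q[2],K[1,2]+K[1,1]*(-q[1])/-q[2]
E
python3 - <<'E'
from h import *
for n in("scene","side"):
    p,d,c=shot(n); cv2.imwrite(f"pics/{n}0.png",p); np.savez(f"{n}0.npz",p=p,d=d,**{k:v for k,v in c.items()})
    print(n,c.keys(),np.array(c["intrinsics"]).round(1).tolist(),np.linalg.inv(np.array(c["world_to_cam"])).round(3).tolist())
print(read_state())
E
```

```text
scene dict_keys(['intrinsics', 'world_to_cam']) [[452.5, 0.0, 319.9], [0.0, 452.5, 235.7], [0.0, 0.0, 1.0]] [[0.015, -0.713, 0.701, 1.085], [1.0, 0.012, -0.009, -0.043], [-0.002, 0.701, 0.713, 0.656], [0.0, 0.0, 0.0, 1.0]]
side dict_keys(['intrinsics', 'world_to_cam']) [[484.8, 0.0, 317.4], [0.0, 484.8, 234.1], [0.0, 0.0, 1.0]] [[-0.98, 0.153, -0.131, 0.386], [-0.201, -0.756, 0.623, 0.581], [-0.003, 0.637, 0.771, 0.815], [0.0, 0.0, 0.0, 1.0]]
{'time': 0.1, 'q': array([-1.38490963e+00,  2.64680169e-01,  1.60523915e+00,  1.20972343e-05,
        1.27368199e+00, -3.68940700e-02]), 'joint_vel': array([ 3.75518230e-04, -1.34880167e-03, -2.31632737e-03, -3.72015017e-05,
        9.62584468e-04, -1.14281093e-03]), 'joint_torque': array([ 4.51661908e-04, -5.16707289e+01, -3.68590021e+01, -5.49194635e-05,
        6.24432927e-03, -1.41146376e-05]), 'tool_pos': array([ 0.14902139, -0.65767468,  0.230084  ]), 'tcp_rot': array([-3.12013173e+00, -3.48991685e-01,  2.16580417e-04]), 'wrist_force': array([-0.39256246,  0.3166427 ,  0.03200346]), 'torque': array([0.01638082, 0.01030629, 0.07957036]), 'grip_force': 0.0, 'width': 1.0000645487066615}
```

View pics/scene0.png

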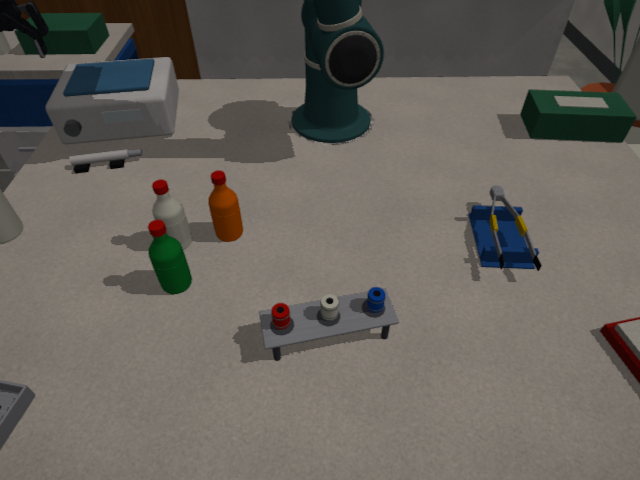

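View pics/side0.png

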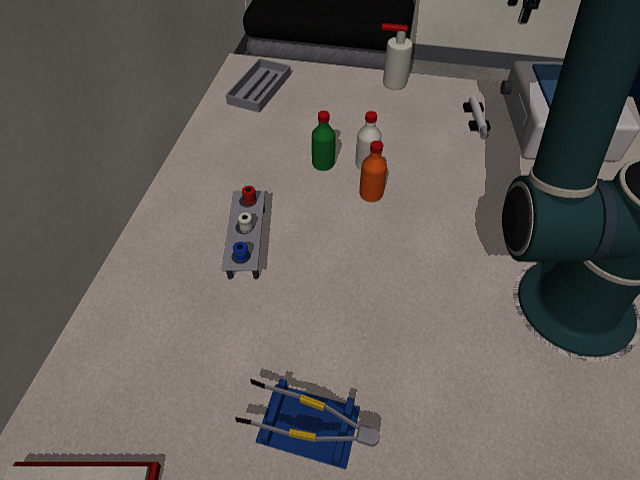

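The scene view shows the red, white and blue heads on the rack at (281,315), (329,307) and (376,299). The tongs are on the blue cradle at (500,235) with yellow grips at (494,225) and (522,226), and the bottles are at (160–240, 170–290). In the side view the grips are at (312,403) and (302,435), and the red head is at (249,195).

```bash
python3 - <<'E'
from h import *
for n in("scene","side"):
    z=np.load(f"{n}0.npz");p,d=z["p"],z["d"];P=cloud(d,z)
    hsv=cv2.cvtColor(p,cv2.COLOR_BGR2HSV);H,S,V=[hsv[...,i].astype(int) for i in range(3)]
    ok=(d>0)&(P[...,0]>.2)&(P[...,0]<.95)&(abs(P[...,1])<.6)
    print(n)
    M={"yellow":(H>18)&(H<35)&(S>150),"red":((H<6)|(H>174))&(S>150)&(P[...,2]<.1),"blueh":(H>105)&(H<130)&(S>120),"white":(S<40)&(V>130)&(P[...,2]>.058)&(P[...,2]<.09),
     "jaw":(V<45)&(P[...,1]>.2)&(P[...,2]>.03)}
    for k,m in M.items():
        m=(m&ok).astype(np.uint8)
        N,L,st,ce=cv2.connectedComponentsWithStats(m)
        for i in range(1,N):
            if st[i,4]<25: continue
            Q=P[L==i]; t=Q[Q[:,2]>np.percentile(Q[:,2],95)-.004]
            print(k,st[i].tolist(),ce[i].round(1),"mean",Q.mean(0).round(3),"min",np.percentile(Q,2,0).round(3),"max",np.percentile(Q,98,0).round(3),"topmid",((t.min(0)+t.max(0))/2).round(3))
    # rack deck
    m=ok&(abs(P[...,2]-.05)<.006)&(S<60)&(P[...,1]<.2)&(P[...,1]>-.3)&(P[...,0]>.45)
    N,L,st,ce=cv2.connectedComponentsWithStats(m.astype(np.uint8)); i=1+st[1:,4].argmax()
    Q=P[L==i].astype(np.float32); print("deck",cv2.minAreaRect(Q[:,:2]),Q[:,2].mean())
E
```

```text
scene
yellow [490, 215, 8, 18, 97] [493.4 222.8] mean [0.455 0.303 0.046] min [0.404 0.295 0.005] max [0.477 0.333 0.053] topmid [0.458 0.301 0.051]
yellow [515, 216, 13, 20, 134] [520.9 225. ] mean [0.462 0.354 0.045] min [0.409 0.349 0.001] max [0.482 0.391 0.053] topmid [0.462 0.354 0.051]
red [272, 303, 18, 26, 315] [280.5 315.3] mean [ 0.685 -0.098  0.077] min [ 0.668 -0.11   0.053] max [ 0.693 -0.087  0.086] topmid [ 0.681 -0.099  0.084]
red [601, 318, 39, 65, 809] [622.  347.8] mean [0.712 0.443 0.015] min [0.665 0.432 0.002] max [0.758 0.474 0.023] topmid [0.707 0.462 0.021]
blueh [469, 206, 32, 61, 1130] [483.9 236. ] mean [0.458 0.291 0.015] min [0.397 0.271 0.003] max [0.53  0.314 0.038] topmid [0.476 0.292 0.038]
blueh [494, 207, 41, 62, 1416] [511.8 241.6] mean [0.475 0.341 0.015] min [0.403 0.308 0.003] max [0.534 0.369 0.038] topmid [0.48  0.32  0.043]
blueh [514, 207, 8, 8, 36] [518.2 209.8] mean [0.406 0.37  0.034] min [0.399 0.363 0.027] max [0.41  0.377 0.038] topmid [0.405 0.37  0.036]
blueh [367, 287, 18, 26, 339] [375.4 299.7] mean [0.657 0.05  0.075] min [0.64 
[... 199 characters left out ...]
 0.663 -0.023  0.084]
jaw [502, 199, 15, 19, 55] [509.3 208.5] mean [0.41  0.349 0.042] min [0.382 0.343 0.037] max [0.433 0.354 0.047] topmid [0.408 0.348 0.044]
jaw [493, 232, 11, 37, 89] [499.  254.7] mean [0.537 0.29  0.045] min [0.484 0.286 0.034] max [0.563 0.295 0.052] topmid [0.546 0.289 0.05 ]
jaw [525, 235, 16, 35, 117] [533.6 256.2] mean [0.541 0.352 0.044] min [0.49  0.35  0.038] max [0.568 0.355 0.051] topmid [0.536 0.352 0.05 ]Traceback (most recent call last):
  File "<stdin>", line 19, in <module>
cv2.error: OpenCV(4.12.0) /io/opencv/modules/imgproc/src/convhull.cpp:143: error: (-215:Assertion failed) total >= 0 && (depth == CV_32F || depth == CV_32S) in function 'convexHull'
```

```bash
python3 - <<'E'
from h import *
for n in("scene","side"):
    z=np.load(f"{n}0.npz");p,d=z["p"],z["d"];P=cloud(d,z)
    hsv=cv2.cvtColor(p,cv2.COLOR_BGR2HSV);H,S,V=[hsv[...,i].astype(int) for i in range(3)]
    ok=(d>0)&(P[...,0]>.2)&(P[...,0]<.95)&(abs(P[...,1])<.6)
    print(n)
    # points at top heights
    def rect(m,name):
        Q=np.ascontiguousarray(P[m&ok][:,:2],dtype=np.float32)
        if len(Q)<4: print(name,len(Q));return
        print(name,len(Q),[np.round(a,3) for a in cv2.minAreaRect(Q)],P[m&ok][:,2].mean().round(4))
    Z=P[...,2]
    R=(P[...,1]<.2)&(P[...,1]>-.2)&(P[...,0]>.55)&(P[...,0]<.78)
    rect(R&(abs(Z-.05)<.005)&(S<70)&(V>60),"deck")
    tops=R&(Z>.08)&(Z<.092)
    for nm,lo,hi in(("red",-.13,-.06),("white",-.055,.015),("blue",.02,.1)):
        m=tops&ok&(P[...,1]>lo)&(P[...,1]<hi);Q=np.ascontiguousarray(P[m][:,:2],dtype=np.float32);print(nm,len(Q),np.round(cv2.minEnclosingCircle(Q),4) if 0 else cv2.minEnclosingCircle(Q),P[m][:,2].mean())
    C=(P[...,0]>.33)&(P[...,0]<.6)&(P[...,1]>.25)&(P[...,1]<.42)
    t=C&ok&(Z>.044)&(Z<.06)
    for s,f in(("yel",t&(H>18)&(H<35)&(S>150)),("jaw",t&(P[...,0]>.535))):
        Q=P[f]; my=np.median(Q[:,1]);
        for q in (Q[Q[:,1]<my-.005*0],Q[Q[:,1]>my]):
            # split by gap center
            pass
        g=.322+(0.0)
        for q in(Q[Q[:,1]<.325],Q[Q[:,1]>=.325]): print(s,len(q),q.mean(0).round(4),"rng",q.min(0).round(3),q.max(0).round(3))
    Q=P[t&(P[...,0]<.4)];print("tail",Q.mean(0).round(3),Q.min(0).round(3),Q.max(0).round(3))
    rect(C&(H>105)&(H<130)&(S>120)&(Z<.01),"cradle")
    for nm,lo,hi in(("bottle",0,1),):
        m=ok&(P[...,1]<-.2)&(P[...,1]>-.5)&(Z>.06)&(P[...,0]>.3)
        N,L,st,ce=cv2.connectedComponentsWithStats(m.astype(np.uint8))
        for i in range(1,N):
            if st[i,4]>100: Q=P[L==i];print("b",ce[i].round(),Q.min(0).round(3),Q.max(0).round(3))
E
```

```text
scene
deck 3479 [array([ 0.669, -0.025]), array([0.071, 0.215]), np.float64(11.563)] 0.0502
red 230 ((0.6797647476196289, -0.09979010373353958), 0.014695887453854084) 0.0840324605622697
white 223 ((0.6642158627510071, -0.023415543138980865), 0.014509560540318489) 0.08408261193185068
blue 217 ((0.65096116065979, 0.050212353467941284), 0.014880513772368431) 0.0840359451126851
yel 80 [0.4592 0.3006 0.0501] rng [0.439 0.294 0.044] [0.477 0.307 0.053]
yel 95 [0.4631 0.3525 0.0501] rng [0.442 0.349 0.045] [0.482 0.358 0.053]
jaw 40 [0.5507 0.2885 0.0485] rng [0.535 0.286 0.044] [0.564 0.292 0.053]
jaw 55 [0.5532 0.3513 0.0484] rng [0.535 0.349 0.044] [0.568 0.354 0.052]
tail [0.37  0.334 0.05 ] [0.344 0.316 0.044] [0.4   0.348 0.054]
cradle 1471 [array([0.46 , 0.326]), array([0.103, 0.148]), np.float64(86.246)] 0.0057
b [220. 198.] [ 0.411 -0.248  0.06 ] [ 0.457 -0.2    0.153]
b [165. 231.] [ 0.438 -0.345  0.06 ] [ 0.586 -0.273  0.153]
side
deck 1818 [array([ 0.668, -0.024]), array([0.07 , 0.216]), np.float64(11.926)] 0.05
red 110 ((0.6781629920005798, -0.098554827272892), 0.014438893646001816) 0.08385074129019947
white 123 ((0.6632530093193054, -0.021431351080536842), 0.01493293046951294) 0.0839338765601256
blue 140 ((0.6496124267578125, 0.05225318670272827), 0.014802252873778343) 0.08391600772249598
yel 165 [0.4554 0.3035 0.05  ] rng [0.435 0.296 0.044] [0.476 0.31  0.054]
yel 172 [0.4597 0.3551 0.0501] rng [0.439 0.35  0.045] [0.48  0.359 0.054]
jaw 49 [0.5492 0.2903 0.0485] rng [0.536 0.286 0.044] [0.562 0.294 0.052]
jaw 59 [0.551  0.3526 0.0482] rng [0.535 0.35  0.044] [0.567 0.355 0.052]
tail [0.366 0.336 0.05 ] [0.343 0.317 0.044] [0.4   0.349 0.055]
cradle 3525 [array([0.457, 0.318]), array([0.112, 0.15 ]), np.float64(86.052)] 0.0051
b [323. 134.] [ 0.528 -0.319  0.06 ] [ 0.584 -0.27   0.153]
b [371. 146.] [ 0.399 -0.333  0.06 ] [ 0.48  -0.2    0.155]
```

Call:
{"op": "step_arm", "data": {
  "commands": [
    {"fingers": -1, "dx": 0.045, "dy": -0.035, "dz": 0, "roll": 2},
    {"fingers": -1, "dx": 0.09, "dy": -0.07, "dz": 0, "roll": 5},
    {"fingers": -1, "dx": 0.135, "dy": -0.105, "dz": 0, "roll": 8},
    {"fingers": -1, "dx": 0.18, "dy": -0.14, "dz": 0, "roll": 11},
    {"fingers": -1, "dx": 0.225, "dy": -0.175, "dz": 0, "roll": 14},
    {"fingers": -1, "dx": 0.27, "dy": -0.21, "dz": 0, "roll": 17},
    {"fingers": -1, "dx": 0.315, "dy": -0.245, "dz": 0, "roll": 17},
    {"fingers": -1, "dx": 0.34, "dy": -0.27, "dz": 0, "roll": 17}
  ],
  "squeeze": 20
}}

```text
time: 1.1
tool_pos: [0.4222, -0.3175, 0.2309]
tcp_rot: [-3.139, 0.113, 0.0]
wrist_force: [0.1, 0.1, 0.6]
width: 1.004
grip_force: 0.0
```

Call:
{"op": "step_arm", "data": {
  "commands": [
    {"fingers": -1, "dx": 0.003, "dy": -0.04, "dz": 0},
    {"fingers": -1, "dx": 0.006, "dy": -0.095, "dz": 0},
    {"fingers": -1, "dx": 0.009, "dy": -0.15, "dz": 0},
    {"fingers": -1, "dx": 0.012, "dy": -0.205, "dz": 0},
    {"fingers": -1, "dx": 0.015, "dy": -0.26, "dz": 0},
    {"fingers": -1, "dx": 0.018, "dy": -0.315, "dz": 0},
    {"fingers": -1, "dx": 0.019, "dy": -0.37, "dz": 0},
    {"fingers": -1, "dx": 0.019, "dy": -0.42, "dz": 0}
  ]
}}

```text
invalid input
```

Call:
{"op": "step_arm", "data": {
  "commands": [
    {"fingers": -1, "dx": 0.003, "dy": -0.04, "dz": 0, "roll": 0},
    {"fingers": -1, "dx": 0.006, "dy": -0.095, "dz": 0, "roll": 0},
    {"fingers": -1, "dx": 0.009, "dy": -0.15, "dz": 0, "roll": 0},
    {"fingers": -1, "dx": 0.012, "dy": -0.205, "dz": 0, "roll": 0},
    {"fingers": -1, "dx": 0.015, "dy": -0.26, "dz": 0, "roll": 0},
    {"fingers": -1, "dx": 0.018, "dy": -0.315, "dz": 0, "roll": 0},
    {"fingers": -1, "dx": 0.019, "dy": -0.37, "dz": 0, "roll": 0},
    {"fingers": -1, "dx": 0.019, "dy": -0.42, "dz": 0, "roll": 0}
  ],
  "squeeze": 20
}}

```text
time: 2.1
tool_pos: [0.4706, 0.0995, 0.231]
tcp_rot: [3.139, -0.115, -0.0]
wrist_force: [0.5, -0.3, 1.7]
width: 1.0
grip_force: 0.0
```

Call:
{"op": "step_arm", "data": {
  "commands": [
    {"fingers": -1, "dx": -0.006, "dy": -0.05, "dz": 0.0, "roll": 0},
    {"fingers": -1, "dx": -0.012, "dy": -0.1, "dz": 0.02, "roll": 0},
    {"fingers": -1, "dx": -0.018, "dy": -0.15, "dz": 0.04, "roll": 0},
    {"fingers": -1, "dx": -0.024, "dy": -0.195, "dz": 0.06, "roll": 0},
    {"fingers": -1, "dx": -0.0283, "dy": -0.2265, "dz": 0.08, "roll": 0},
    {"fingers": -1, "dx": -0.0283, "dy": -0.2265, "dz": 0.09, "roll": 0}
  ],
  "squeeze": 20
}}

```text
time: 2.85
tool_pos: [0.4582, 0.3269, 0.1394]
tcp_rot: [3.138, -0.111, -0.003]
wrist_force: [-0.7, -0.5, -0.2]
width: 1.0
grip_force: 0.0
```

```bash
python3 - <<'E'
from h import *
p,d,c=shot("wrist");s=read_state(); cv2.imwrite("pics/wrist1.png",p)
P=cloud(d,c);hsv=cv2.cvtColor(p,cv2.COLOR_BGR2HSV);H,S=hsv[...,0],hsv[...,1]
m=(H>18)&(H<35)&(S>150)&(d>0)&(P[...,2]>.035)
N,L,st,ce=cv2.connectedComponentsWithStats(m.astype(np.uint8))
for i in range(1,N):
    if st[i,4]>40: Q=P[L==i]; t=np.ascontiguousarray(Q[Q[:,2]>.05][:,:2],dtype=np.float32); print(st[i],Q.mean(0).round(4),Q[:,2].max(),[np.round(a,4) for a in cv2.minAreaRect(t)] if len(t)>3 else 0)
print(s["tool_pos"],s["tcp_rot"],np.linalg.inv(np.array(c["world_to_cam"]))[:3,3])
E
```

```text
[264 209  20  67 863] [0.4625 0.3544 0.0498] 0.0523525766900379 [array([0.4611, 0.3548]), array([0.0409, 0.0077]), np.float64(0.3435)]
[346 209  21  67 880] [0.4585 0.3038 0.0495] 0.05261164317461081 [array([0.4572, 0.3034]), array([0.0074, 0.0408]), np.float64(80.6727)]
[0.45778989 0.32525612 0.13831224] [ 3.13667635 -0.11268685 -0.0056501 ] [0.53696996 0.32260224 0.28155283]
```

View pics/wrist1.png

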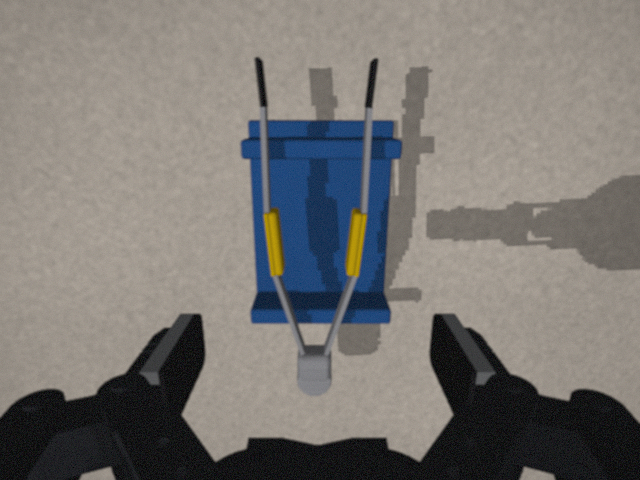

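The wrist view shows the tongs centred, with yellow plates at (273,242) and (357,242), and the fingers straddling them. The midpoint is (0.459, 0.329), and the plate tops measure 0.052–0.054 m, as expected. I'll descend.

Call:
{"op": "step_arm", "data": {
  "commands": [
    {"fingers": -1, "dx": 0, "dy": -0.0015, "dz": 0.03, "roll": 0},
    {"fingers": -1, "dx": 0, "dy": -0.0015, "dz": 0.06, "roll": 0},
    {"fingers": -1, "dx": 0, "dy": -0.0015, "dz": 0.085, "roll": 0},
    {"fingers": -1, "dx": 0, "dy": -0.0015, "dz": 0.105, "roll": 0},
    {"fingers": -1, "dx": 0, "dy": -0.0015, "dz": 0.118, "roll": 0},
    {"fingers": -1, "dx": 0, "dy": -0.0015, "dz": 0.118, "roll": 0},
    {"fingers": -1, "dx": 0, "dy": -0.0015, "dz": 0.118, "roll": 0}
  ],
  "squeeze": 20
}}

```text
time: 3.78
tool_pos: [0.4605, 0.3272, 0.0243]
tcp_rot: [-3.139, 0.117, -0.002]
wrist_force: [-0.3, -0.5, 0.8]
width: 0.999
grip_force: 0.0
```

Call:
{"op": "step_arm", "data": {
  "commands": [
    {"fingers": -0.27, "dx": 0, "dy": 0, "dz": 0, "roll": 0},
    {"fingers": -0.27, "dx": 0, "dy": 0, "dz": 0, "roll": 0},
    {"fingers": -0.27, "dx": 0, "dy": 0, "dz": 0, "roll": 0},
    {"fingers": -0.27, "dx": 0, "dy": 0, "dz": 0, "roll": 0},
    {"fingers": -0.27, "dx": 0, "dy": 0, "dz": 0, "roll": 0},
    {"fingers": -0.27, "dx": 0, "dy": 0, "dz": 0, "roll": 0}
  ],
  "squeeze": 20
}}

```text
time: 4.53
tool_pos: [0.4612, 0.3281, 0.0256]
tcp_rot: [-3.138, 0.116, -0.005]
wrist_force: [-1.0, -1.8, 7.5]
width: 0.64
grip_force: 9.2
```

```bash
python3 - <<'E'
from h import *
p,d,c=shot("wrist");s=read_state(); cv2.imwrite("pics/wrist2.png",p); print(s["tool_pos"],s["width"],s["grip_force"])
P=cloud(d,c)
m=(p.max(2)<60)&(d>0)&(P[...,0]>.53)&(P[...,2]>.038)&(P[...,2]<.06)
N,L,st,ce=cv2.connectedComponentsWithStats(m.astype(np.uint8))
for i in range(1,N):
    if st[i,4]>40: Q=P[L==i];print(st[i],Q.mean(0).round(4),Q.max(0).round(4))
E
```

```text
[0.46115409 0.32807196 0.02559699] 0.6352378154597921 9.230061777270748
[ 222    9   25  100 1521] [0.5558 0.3454 0.0473] [0.5681 0.3477 0.0514]
[ 392   10   26  100 1471] [0.552  0.2976 0.047 ] [0.564  0.3    0.0516]
```

View pics/wrist2.png

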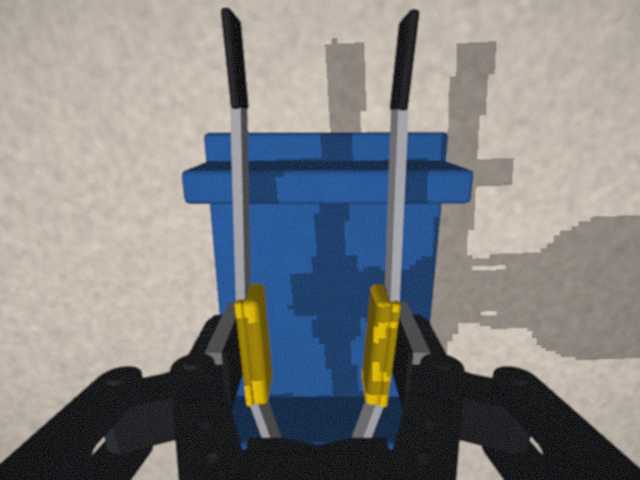

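The grip is on. The paddles, at (233,60) and (405,60), are about 48 mm apart, as the text says for a 54 mm squeeze. I'll lift.

Call:
{"op": "step_arm", "data": {
  "commands": [
    {"fingers": -0.27, "dx": 0, "dy": 0, "dz": -0.01, "roll": 0},
    {"fingers": -0.27, "dx": 0, "dy": 0, "dz": -0.025, "roll": 0},
    {"fingers": -0.27, "dx": 0, "dy": 0, "dz": -0.045, "roll": 0},
    {"fingers": -0.27, "dx": 0, "dy": 0, "dz": -0.07, "roll": 0},
    {"fingers": -0.27, "dx": 0, "dy": 0, "dz": -0.095, "roll": 0},
    {"fingers": -0.27, "dx": 0, "dy": 0, "dz": -0.11, "roll": 0},
    {"fingers": -0.27, "dx": 0, "dy": 0, "dz": -0.11, "roll": 0},
    {"fingers": -0.27, "dx": 0, "dy": 0, "dz": -0.11, "roll": 0}
  ],
  "squeeze": 20
}}

```text
time: 5.58
tool_pos: [0.459, 0.3266, 0.1324]
tcp_rot: [3.139, -0.116, -0.002]
wrist_force: [-0.4, -0.2, -1.2]
width: 0.64
grip_force: 6.2
```

```bash
cat > jaws.py <<'E'
from h import *
p,d,c=shot("wrist");s=read_state(); print(s["time"],s["tool_pos"],s["tcp_rot"],s["width"],s["grip_force"])
P=cloud(d,c);z0=s["tool_pos"][2]
m=(p.max(2)<60)&(d>0)&(abs(P[...,2]-z0-.02)<.02);m[260:]=0
N,L,st,ce=cv2.connectedComponentsWithStats(m.astype(np.uint8))
for i in range(1,N):
    if st[i,4]>100: Q=P[L==i];print(st[i],Q.mean(0).round(4),Q.max(0).round(4))
E
python3 jaws.py
```

```text
5.625 [0.45879778 0.32649505 0.13197541] [ 3.13810293e+00 -1.16074061e-01 -3.03049346e-03] 0.633638583690542 6.176515970437322
[ 221    7   26  104 1636] [0.5536 0.3439 0.1556] [0.566  0.3462 0.1601]
[ 391    8   29  102 1662] [0.5499 0.2964 0.1549] [0.5619 0.2988 0.1607]
```

Call:
{"op": "step_arm", "data": {
  "commands": [
    {"fingers": -0.27, "dx": 0.005, "dy": 0.02, "dz": 0, "roll": 0},
    {"fingers": -0.27, "dx": 0.014, "dy": 0.055, "dz": 0, "roll": 0},
    {"fingers": -0.27, "dx": 0.023, "dy": 0.095, "dz": 0, "roll": 0},
    {"fingers": -0.27, "dx": 0.032, "dy": 0.135, "dz": 0, "roll": 0},
    {"fingers": -0.27, "dx": 0.041, "dy": 0.17, "dz": 0, "roll": 0},
    {"fingers": -0.27, "dx": 0.05, "dy": 0.205, "dz": 0, "roll": 0},
    {"fingers": -0.27, "dx": 0.056, "dy": 0.235, "dz": 0, "roll": 0},
    {"fingers": -0.27, "dx": 0.06, "dy": 0.25, "dz": 0, "roll": 0}
  ],
  "squeeze": 20
}}

```text
time: 6.62
tool_pos: [0.5003, 0.0711, 0.1325]
tcp_rot: [3.139, -0.119, -0.003]
wrist_force: [0.1, 0.3, -0.6]
width: 0.637
grip_force: 6.2
```

Call:
{"op": "step_arm", "data": {
  "commands": [
    {"fingers": -0.27, "dx": 0.007, "dy": 0.025, "dz": 0, "roll": -2},
    {"fingers": -0.27, "dx": 0.016, "dy": 0.06, "dz": 0, "roll": -5},
    {"fingers": -0.27, "dx": 0.026, "dy": 0.095, "dz": 0, "roll": -8},
    {"fingers": -0.27, "dx": 0.036, "dy": 0.13, "dz": 0, "roll": -11},
    {"fingers": -0.27, "dx": 0.045, "dy": 0.165, "dz": 0, "roll": -14},
    {"fingers": -0.27, "dx": 0.051, "dy": 0.188, "dz": 0, "roll": -15.9},
    {"fingers": -0.27, "dx": 0.0533, "dy": 0.1974, "dz": 0, "roll": -15.9},
    {"fingers": -0.27, "dx": 0.0533, "dy": 0.1974, "dz": 0, "roll": -15.9}
  ],
  "squeeze": 20
}}

```text
time: 7.62
tool_pos: [0.5393, -0.1275, 0.1329]
tcp_rot: [-3.125, -0.317, 0.001]
wrist_force: [0.1, 0.1, -0.6]
width: 0.632
grip_force: 6.2
```

```bash
cat >> jaws.py <<'E'
import sys
cv2.imwrite(f"pics/{sys.argv[1]}.png",p)
m=(P[...,2]>.08)&(P[...,2]<.09)&(d>0)
N,L,st,ce=cv2.connectedComponentsWithStats(m.astype(np.uint8))
for i in range(1,N):
    if st[i,4]>80: Q=P[L==i];print("head",st[i],p[L==i].mean(0).round(),cv2.minEnclosingCircle(np.ascontiguousarray(Q[:,:2],dtype=np.float32)),Q[:,2].mean())
E
python3 jaws.py wrist3
```

```text
7.675 [ 0.53922162 -0.12693752  0.13289799] [-3.12458357e+00 -3.18196220e-01  1.21672221e-03] 0.6364907494597939 6.176848067771061
[ 220    6   29  254 2300] [ 0.6181 -0.0866  0.1548] [ 0.6382 -0.0801  0.1605]
[ 391    8   29  103 1798] [ 0.6355 -0.1317  0.1552] [ 0.6477 -0.1293  0.1611]
head [ 582  251   58   94 1368] [22. 52. 14.] ((0.5567596554756165, -0.2906443774700165), 0.026507003232836723) 0.08516821814457944
head [584 414  56  26 450] [72. 78. 79.] ((0.4758681356906891, -0.320229172706604), 0.015390224754810333) 0.08523180320923011
head [388 430  10  19  95] [12. 33. 66.] ((0.4385267198085785, -0.19463306665420532), 0.004834218882024288) 0.08331390879943724
```

View pics/wrist3.png

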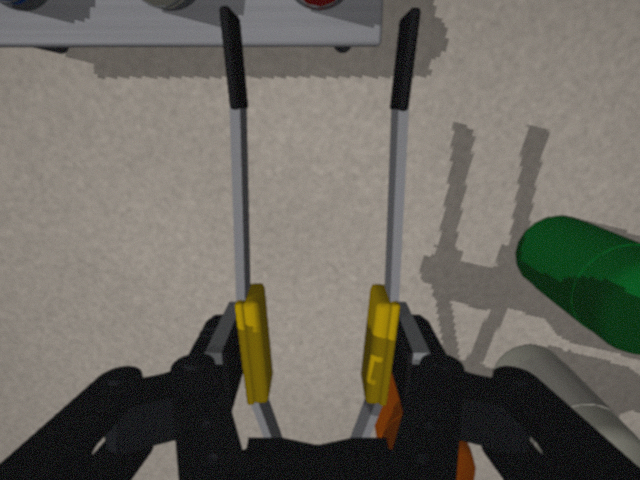

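The red head, at the top edge near (320,0), lines up with the jaw midline at about column 316. The orange bottle behind is clear of the tongs' tail. I'll descend in front of the head, then advance.

Call:
{"op": "step_arm", "data": {
  "commands": [
    {"fingers": -0.27, "dx": 0, "dy": 0, "dz": 0.015, "roll": 0},
    {"fingers": -0.27, "dx": 0, "dy": 0, "dz": 0.035, "roll": 0},
    {"fingers": -0.27, "dx": 0, "dy": 0, "dz": 0.055, "roll": 0},
    {"fingers": -0.27, "dx": 0, "dy": 0, "dz": 0.072, "roll": 0},
    {"fingers": -0.27, "dx": 0, "dy": 0, "dz": 0.085, "roll": 0},
    {"fingers": -0.27, "dx": 0.005, "dy": 0, "dz": 0.087, "roll": 0},
    {"fingers": -0.27, "dx": 0.015, "dy": 0, "dz": 0.087, "roll": 0},
    {"fingers": -0.27, "dx": 0.02, "dy": 0, "dz": 0.087, "roll": 0}
  ],
  "squeeze": 20
}}

```text
time: 8.68
tool_pos: [0.5612, -0.1236, 0.0474]
tcp_rot: [3.124, 0.319, 0.004]
wrist_force: [0.7, -0.0, -0.5]
width: 0.641
grip_force: 6.2
```

```bash
python3 jaws.py wrist4
```

```text
8.725 [ 0.56162604 -0.12355883  0.0474678 ] [3.12437714 0.31950213 0.00471127] 0.6358144041697168 6.179153674929694
[ 69   0  55  21 526] [ 0.6547 -0.0332  0.0518] [ 0.6593 -0.0247  0.059 ]
[306   0  56  21 245] [ 0.6691 -0.107   0.0541] [ 0.6744 -0.0974  0.06  ]
[ 220    7   28  253 2228] [ 0.6402 -0.0825  0.0696] [ 0.6596 -0.0743  0.0755]
[ 390    8   30  102 1848] [ 0.6573 -0.1277  0.0699] [ 0.6729 -0.1251  0.0754]
head [ 398  335   49   76 1202] [42. 41. 41.] ((0.5676189064979553, -0.15393424034118652), 0.012505413964390755) 0.08557925797220521
head [ 188  336   50   75 1213] [37. 37. 37.] ((0.5549094080924988, -0.09113020449876785), 0.012570506893098354) 0.08557794539781291
```

View pics/wrist4.png

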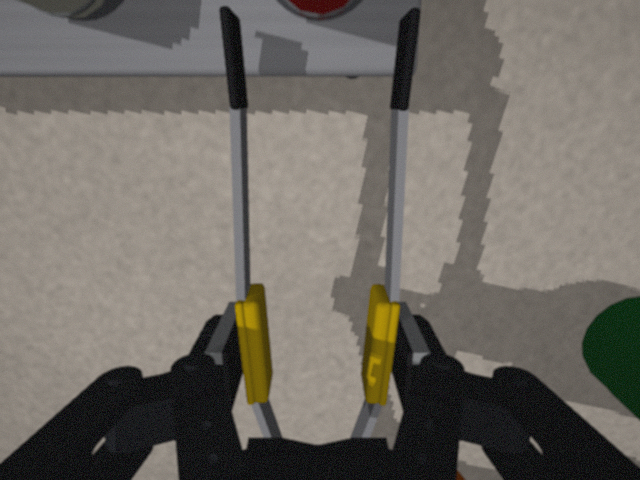

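The red head, centred at about column 319, sits between the paddles (mid about column 316). I'll advance the remaining ~26 mm.

Call:
{"op": "step_arm", "data": {
  "commands": [
    {"fingers": -0.27, "dx": 0.006, "dy": 0, "dz": 0.001, "roll": 0},
    {"fingers": -0.27, "dx": 0.013, "dy": 0, "dz": 0.0015, "roll": 0},
    {"fingers": -0.27, "dx": 0.02, "dy": 0, "dz": 0.0015, "roll": 0},
    {"fingers": -0.27, "dx": 0.025, "dy": 0, "dz": 0.0015, "roll": 0},
    {"fingers": -0.27, "dx": 0.027, "dy": 0, "dz": 0.0015, "roll": 0},
    {"fingers": -0.27, "dx": 0.027, "dy": 0, "dz": 0.0015, "roll": 0}
  ],
  "squeeze": 20
}}

```text
time: 9.48
tool_pos: [0.5857, -0.1179, 0.0447]
tcp_rot: [-3.125, -0.319, 0.0]
wrist_force: [-0.3, 0.1, -1.1]
width: 0.631
grip_force: 6.2
```

```bash
python3 jaws.py wrist5
```

```text
9.525 [ 0.58551797 -0.11796173  0.04472144] [-3.12526789e+00 -3.19330376e-01  4.22224965e-04] 0.6397967733042492 6.175349355871731
[ 45   0  32 101 440] [ 0.665  -0.0351  0.0772] [ 0.6757 -0.0298  0.0794]
[ 220    7   28  236 2009] [ 0.6673 -0.0763  0.0671] [ 0.6843 -0.0704  0.0727]
[ 390    8   30  104 1832] [ 0.6815 -0.122   0.0669] [ 0.6942 -0.1195  0.0733]
[  86   10   59   95 2211] [ 0.6672 -0.0366  0.0508] [ 0.6784 -0.025   0.0592]
[ 298   12   48   54 1722] [ 0.6796 -0.0985  0.0838] [ 0.6853 -0.0928  0.0847]
[  0  14  20  51 660] [ 0.6639 -0.0256  0.0838] [ 0.6695 -0.0227  0.0847]
head [   0    0   68  100 5673] [118. 128. 128.] ((0.6624927520751953, -0.02679535746574402), 0.01333443634212017) 0.0833884808668719
head [ 266    0  114  102 9638] [ 17.  20. 124.] ((0.6795269250869751, -0.09875939041376114), 0.014081151224672794) 0.08373158277043596
head [ 183  341   53   70 1058] [39. 38. 38.] ((0.5793827176094055, -0.08457939326763153), 0.013187140226364136) 0.08483743533800372
head [ 400  340   55   71 1068] [44. 43. 43.] ((0.592767596244812, -0.14908364415168762), 0.013091729022562504) 0.08490491995210749
```

View pics/wrist5.png

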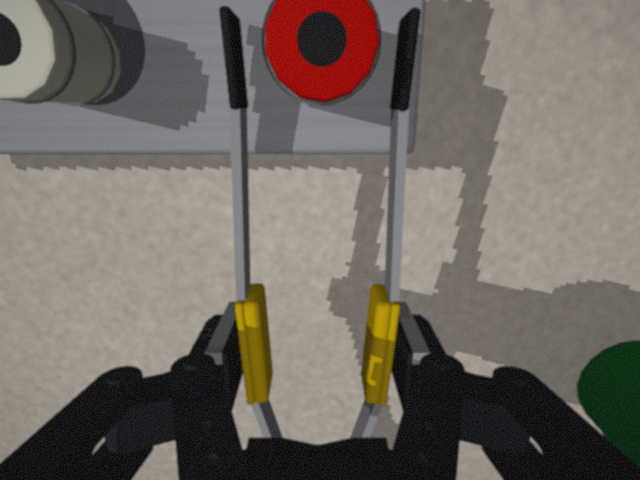

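The red head at (322,39) is now between the paddles, about 3 mm ahead of their middle. I'll nudge forward, then close.

Call:
{"op": "step_arm", "data": {
  "commands": [
    {"fingers": -0.27, "dx": 0.003, "dy": 0, "dz": -0.0015, "roll": 0},
    {"fingers": -0.2, "dx": 0.003, "dy": 0, "dz": -0.0015, "roll": 0},
    {"fingers": -0.15, "dx": 0.003, "dy": 0, "dz": -0.0015, "roll": 0},
    {"fingers": -0.1, "dx": 0.003, "dy": 0, "dz": -0.0015, "roll": 0},
    {"fingers": -0.05, "dx": 0.003, "dy": 0, "dz": -0.0015, "roll": 0},
    {"fingers": 0.0, "dx": 0.003, "dy": 0, "dz": -0.0015, "roll": 0},
    {"fingers": 0.1, "dx": 0.003, "dy": 0, "dz": -0.0015, "roll": 0},
    {"fingers": 0.2, "dx": 0.003, "dy": 0, "dz": -0.0015, "roll": 0}
  ],
  "squeeze": 40
}}

```text
time: 10.52
tool_pos: [0.5885, -0.1174, 0.0463]
tcp_rot: [3.125, 0.319, -0.0]
wrist_force: [-1.7, -0.9, -0.5]
width: 0.514
grip_force: 40.6
```

Call:
{"op": "step_arm", "data": {
  "commands": [
    {"fingers": 0.3, "dx": 0, "dy": 0, "dz": 0, "roll": 0},
    {"fingers": 0.3, "dx": 0, "dy": 0, "dz": 0, "roll": 0},
    {"fingers": 0.3, "dx": 0, "dy": 0, "dz": 0, "roll": 0},
    {"fingers": 0.3, "dx": 0, "dy": 0, "dz": 0, "roll": 0}
  ],
  "squeeze": 40
}}

```text
time: 11.02
tool_pos: [0.5885, -0.1174, 0.0463]
tcp_rot: [-3.125, -0.319, 0.0]
wrist_force: [-1.0, -0.1, 0.3]
width: 0.508
grip_force: 40.6
```

```bash
python3 jaws.py wrist6
```

```text
11.075 [ 0.58853859 -0.11739002  0.0462835 ] [ 3.12532573e+00  3.19276450e-01 -1.27315176e-04] 0.5089015955117229 40.61229586601257
[ 42   4  40 107 418] [ 0.6662 -0.0347  0.0774] [ 0.6776 -0.0275  0.0792]
[258  10  17 105 782] [ 0.6754 -0.0834  0.0687] [ 0.6887 -0.0796  0.0713]
[362  11  19 117 917] [ 0.6807 -0.1134  0.0683] [ 0.6977 -0.1095  0.0834]
[  91   22   57   92 2073] [ 0.6673 -0.0367  0.0508] [ 0.6784 -0.0243  0.0588]
[   0   27   28   51 1105] [ 0.664  -0.0247  0.084 ] [ 0.6697 -0.021   0.0863]
[ 296   28   47   51 1883] [ 0.6795 -0.0981  0.084 ] [ 0.6851 -0.0924  0.0862]
head [   0    0   73  112 6686] [118. 128. 128.] ((0.6637873649597168, -0.02465798147022724), 0.01386856846511364) 0.08344409892282799
head [  265     0   112   114 10269] [ 17.  20. 128.] ((0.6795517206192017, -0.09812384843826294), 0.01405974943190813) 0.08372616560900258
head [ 198  337   55   71 1042] [40. 39. 39.] ((0.5827183723449707, -0.08851054310798645), 0.013309239409863949) 0.08495192703368196
head [ 383  337   52   71 1049] [45. 44. 44.] ((0.5943595170974731, -0.14361560344696045), 0.013389697298407555) 0.08490738973299022
```

View pics/wrist6.png

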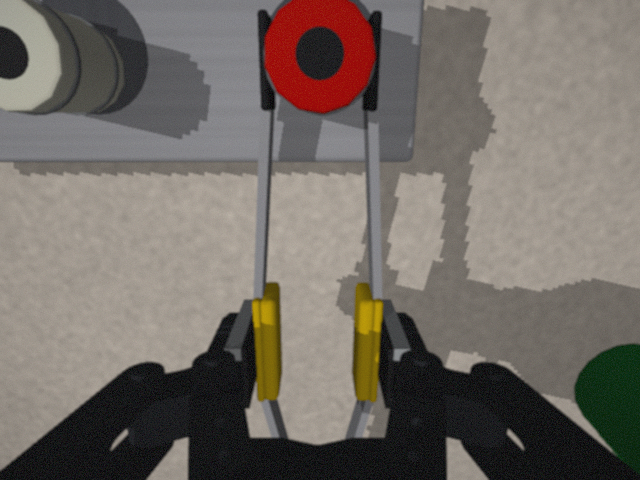

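The paddles, at (266,60) and (374,60), are shut and parallel on the red head at (320,53), and the grip force is 40 N. I'll lift 110 mm.

Call:
{"op": "step_arm", "data": {
  "commands": [
    {"fingers": 0.3, "dx": 0, "dy": 0, "dz": -0.004, "roll": 0},
    {"fingers": 0.3, "dx": 0, "dy": 0, "dz": -0.015, "roll": 0},
    {"fingers": 0.3, "dx": 0, "dy": 0, "dz": -0.032, "roll": 0},
    {"fingers": 0.3, "dx": 0, "dy": 0, "dz": -0.054, "roll": 0},
    {"fingers": 0.3, "dx": 0, "dy": 0, "dz": -0.076, "roll": 0},
    {"fingers": 0.3, "dx": 0, "dy": 0, "dz": -0.095, "roll": 0},
    {"fingers": 0.3, "dx": 0, "dy": 0, "dz": -0.106, "roll": 0},
    {"fingers": 0.3, "dx": 0, "dy": 0, "dz": -0.11, "roll": 0}
  ],
  "squeeze": 40
}}

```text
time: 12.08
tool_pos: [0.589, -0.1175, 0.1574]
tcp_rot: [3.125, 0.319, 0.002]
wrist_force: [0.0, 0.8, -1.6]
width: 0.513
grip_force: 40.9
```

Call:
{"op": "step_arm", "data": {
  "commands": [
    {"fingers": 0.3, "dx": 0, "dy": 0, "dz": 0, "roll": 0},
    {"fingers": 0.3, "dx": 0, "dy": 0, "dz": 0, "roll": 0},
    {"fingers": 0.3, "dx": 0, "dy": 0, "dz": 0, "roll": 0},
    {"fingers": 0.3, "dx": 0, "dy": 0, "dz": 0, "roll": 0}
  ],
  "squeeze": 40
}}

```text
time: 12.58
tool_pos: [0.5883, -0.1173, 0.1557]
tcp_rot: [-3.125, -0.319, 0.001]
wrist_force: [-0.2, 0.2, -1.5]
width: 0.51
grip_force: 40.9
```

```bash
python3 - <<'E'
from h import *
p,d,c=shot("scene");cv2.imwrite("pics/scene7.png",p);s=read_state();print(s["time"],s["tool_pos"],s["grip_force"],s["width"],abs(s["joint_vel"]).max())
p,d,c=shot("wrist");P=cloud(d,c);h=cv2.cvtColor(p,cv2.COLOR_BGR2HSV)
m=((h[...,0]<6)|(h[...,0]>174))&(h[...,1]>150)&(d>0);m[200:]=0
Q=P[m];print(m.sum(),Q.mean(0).round(4),Q.min(0).round(4),Q.max(0).round(4))
E
```

```text
12.625 [ 0.58837996 -0.11734133  0.15587037] 40.87299048900604 0.5116783615604056 0.0035519112695169943
8167 [ 0.6792 -0.0981  0.1927] [ 0.6658 -0.1142  0.1695] [ 0.6925 -0.082   0.1951]
```

View pics/scene7.png

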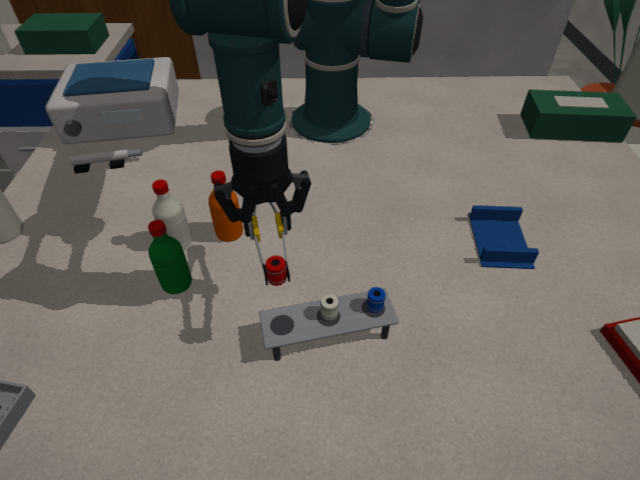

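The red head, at (276,270), hangs in the jaws with its top at z≈0.194 and underside at about 0.16. The other heads and the bottle haven't moved. I'll hand in.

```bash
python3 -c "
from workcell import *
print(finish_job())"
```

```text
the job is handed in; nothing more can be done
None
```

I handed the job in with the red head held in the tongs, its underside about 160 mm above the counter, and the other heads and the bottle standing where they were; the hand-in returned no verdict.

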